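Set and lock the display stand's leg

ROBOT

A 6-joint arm with a two-finger parallel gripper is mounted at the origin on the work surface. World frame = base frame: x ahead of the robot, y to its left, z up, the work surface at z = 0. Lengths are in m, angles in rad, forces in N, time in s.
With the tool pointing down it reaches from about 0.275 to 1 m from the base axis. Payload 8.4 kg.
Tool frame: the origin (TCP) lies at the very end of the fingers, on their centre line; the grasp point (between the pads) lies 19 mm behind it (robot.pinch_z is the distance from the TCP to the grasp point, in m); z points along the fingers, y is the line along which they close (so a half turn about z gives the same grasp; the last joint's range is limited). The gripper opens to 85 mm and grips with 20 to 120 N. Pads are 22 mm wide; open, the fingers measure 114 mm over their backs; the gripper's body (76 mm by 85 mm) begins 54 mm behind the grasp point. The pads swing forward as they close: fully open they stand 13 mm farther back than shut.
Start: joints at [-1.321, 0.353, 1.633, -0, 1.155, -0.002], TCP at [0.156, -0.605, 0.231] pointing down, gripper open.
Joint ranges: [-2.63, 2.63], [-0.92, 2.1], [0.06, 2.66], [-1.3, 4.44], [0, 2.69], [-3.02, 3.02]. Speed limits (rad/s): [2.22, 2.22, 2.79, 3.14, 3.14, 3.14].

INTERFACE

Orientations are given as a unit quaternion [x, y, z, w].
In Python, from station import robot gives the robot as it stands. The module is installed in compiled form; this text tells all that it offers.
- The arm moves only by the tool play_rows, never from a script. Its argument "moves" is a list of rows, each a list of 5 numbers: the shift along the tool's x, y, z each as a share of 30 cm, from -1 to 1, then the turn about the tool's z as a share of 180 degrees, from -1 to 1, then the finger opening in mm, from 0 to 85.4. A call has 1 to 10 rows; each row is the pose to reach, as a shift and turn from the pose commanded when the call began, along the tool's axes at that moment, turning the shorter way round; what a row does not reach only later rows make up. A row lasts 1/10 s, in which the tool goes at most 50 mm and 8.59 degrees, less where a joint would pass 70% of its speed; a pose out of reach is approached as far as the arm can. A call with a number of a shift or a turn outside -1 to 1 is refused whole. A call with a gripper value outside its range is refused whole. The fingers move at their own pace and stop on an object; "squeeze" is the grip in N (left out, the last holds). Time passes only in rows, so rows that repeat a pose let the fingers close. It gives the time, the measured TCP pose, the force, the opening and the grip force at its end, in the units of the state.
- robot.get_obs(): the state, without advancing time (a new reading comes with each control period).
- robot.camera(name): name is "scene" or "top" or "wrist"; returns the picture (384x512x3 uint8, blue, green, red); there is no depth.
- robot.camera_params(name): a dict with "K" (3x3 intrinsics, pixels), "xyz" and "attitude" of the camera in the world. Camera axes: x right, y down, z forward; pixel columns grow to the right and rows downward; lengths in m; the calibration is good to about 2 mm. A picture is of the moment at which its call begins: read the wrist's pose just before it. camera_params takes no time and is no camera call; for the wrist camera it gives the pose at the moment of the call.
- robot.close_job(): hands the job in; it is judged then, once.
The state is a dict: "t": time; "joints": joint angles; "joint_velocities": joint speeds; "effort": joint torques, N m; "ee_pos": TCP position; "tool_rot": TCP orientation; "force": force on the tool from outside, world axes, zero at the start; "wrist_torque": the same for the moment, N m; "width": opening from 0.0 (shut) to 1.0 (fully open); "gripper_force": force on a finger pad.
Only numpy, scipy, OpenCV 4.12 (cv2) and the standard library are available. Lean on these libraries where they do the work, as an engineer would, in place of code of your own. Each camera call takes 0.05 s, during which the arm holds its last target. There are 200 camera calls.

TASK

The telescopic leg of a pottery display stand lies in its bench cradle. Take the leg's T-shaped foot, draw the sprung leg out until the middle of the foot's bar is level with the tip of the steel length pointer, and, still holding it there, sweep the cam lever fully shut against the leg's collar. Finish while holding the leg by its foot: do not let go at the end, and do not knock the jars, pottery and tools lying about.

Things in the scene. Friction and masses are not known exactly. Their poses are not given: they have to be found in the camera images.
- cradle: Fixed cradle holding the leg's dark outer tube. Origin on the table, below the leg's axis (48 mm up), at the front face of the black collar (44 mm wide, top 71 mm) where the inner leg comes out. x: along the leg, the way it pulls out; z up; y left of x. Tube runs back to x = -272 mm, 32 mm thick. Cam lever on the -y side; scale (along x, at y = 150 mm, 12 mm high) and pointer on the +y side.
- leg: Sliding leg (23 mm rod) with T foot: aluminium bar 240 mm along y, 14 along x, 24 high, free below; black socket (24 x 34 mm) in its middle. Origin: bar's middle, 48 mm up; axes as cradle's. Starts at x = 30 mm of the cradle; slides 90 mm along +x; a 2 to 4 N spring draws it back if let go, even with the lever shut. Grip the bar across its 14 mm; gripping fingers can slide along it.
- foot_end (a point): Middle of the end face of the foot's bar on the side of the pointer: y = +120 mm from the leg's origin, on the bar's middle plane. Same axes as the leg.
- pointer_tip (a point): Tip of the fixed steel length pointer: an upright blade 4 mm thick, 60 mm high, on a 24 x 30 mm block clamped to the scale, pointing along -y at the end of the foot's bar. The tip is 48 mm above the table, 8 mm clear of the bar's end, 52 to 85 mm along the cradle's x. The leg is at the mark when foot_end and this tip have the same x (along the leg). Axes as the cradle's.
- lever (a joint): Angle of the cam lever (rad): 0 fully shut (parallel to the leg, at a stop), grows as it swings out to the -y side, up to 0.75; it starts 0.38 to 0.52 open. It swings level about an upright pin and stays where it is left; about 3 to 5 N pushed at the middle of its handle moves it.
- lever_pivot (a point): The lever's pin: x = -12, y = -26 mm in the cradle's frame, 73 mm up. The lever is a straight black bar 125 mm long from here, 12 mm wide, 67 to 79 mm above the table, passing 7 mm over the foot's bar: fingers that straddle the foot's bar outside the lever push it shut as they move along the bar towards the leg. Shut, its outer face is at y = -32 mm.
- lever_end (a point): Free end of the cam lever, 125 mm from its pin, on its middle line.
- jar_a: Bystander: glaze jar, 58 mm diameter, 75 mm high, loose, beside the outer tube. Origin under its middle.
- jar_b: Bystander: smaller glaze jar, 52 mm diameter, 65 mm high, loose, ahead of the foot. Origin under its middle.
- bowl: Bystander: clay bowl, 104 mm diameter, 45 mm high, loose, on the pointer's side of the tube. Origin under its middle.
- cup: Bystander: white cup, 72 mm diameter, 85 mm high, loose, on the left of the table. Origin under its middle.
- bat: Bystander: plaster disc, 120 mm diameter, 22 mm thick, loose, on the right. Origin under its middle.
- spatula: Bystander: wooden spatula lying on the left of the table. Origin under its middle.
- block: Bystander: wooden block 70 x 45 x 30 mm, loose, on the right. Origin under its middle.

How it is judged:
On the way, in this order (a step that is already met when the one before it is completed fails the run):
1. the leg is held at the length mark with the lever still open (x of foot_end in the frame of pointer_tip between -0.007 and 0.007 m and contact force between the fingers and leg above 1 N and value of joint lever above 0.25 rad), for 0.2 s.
2. the lever is shut with the leg still held at the mark (x of foot_end in the frame of pointer_tip between -0.007 and 0.007 m and contact force between the fingers and leg above 1 N and value of joint lever below 0.07 rad), for 0.2 s.
At the end, for the whole second after the job is handed in: The foot bar's middle is within 7 mm of the pointer's tip along the leg, the cam lever is shut to within 0.07 rad of its stop, the leg is still, and the fingers are holding the leg (contact over 1 N) (all of step 2 and linear speed of leg below 0.02 m/s); the arm keeps its last pose, push and grip.
It fails at once if the lever is swung shut (under 0.2 rad) while the leg is more than 12 mm off the mark (value of joint lever below 0.2 rad and not (x of foot_end in the frame of pointer_tip between -0.012 and 0.012 m)).
It fails at once if a bystander is shifted by more than 25 mm (distance of any of jar_a, jar_b, bowl, cup, bat, spatula, block from where it was at the start of the episode above 0.025 m).
It also fails if it takes over 38 s, if anything falls off the work surface, if the arm or the gripper's body presses on something with over 40 N, if the wrist force passes 120 N, or if a joint passes its speed limit or range.

## Working session

There is one attempt and no reset: what is moved stays moved. The work goes in short steps, Python scripts to look and compute and a tool call to move; the robot and the scene stay as the last step left them, time stands still between calls to the robot, and variables do not carry over. Pictures are saved under pics/ and viewed, at most 10 in all, crops included, and the job is handed in when it is done.

Besides the shell and the picture viewer there is one more tool, called after "Request:" by a JSON object that holds its "api" and its "payload", one argument or row to a line. play_rows: Moves the arm, as the interface text tells. Shift numbers are shares of 30 cm and turn numbers shares of 180 degrees, none past 1 either way. Its arguments: {"type":"object","properties":{"moves":{"type":"array","items":{"type":"array","items":{"type":"number"}}},"squeeze":{"type":"number"}},"required":["moves"]}

```bash
mkdir -p pics
cat > h.py <<'E'
import numpy as np, cv2
from station import robot
from scipy.spatial.transform import Rotation as R
def rot(a):
    a=np.array(a,float)
    return a if a.shape==(3,3) else R.from_quat(a).as_matrix()
def ray(p,u,v):
    d=rot(p["attitude"])@np.linalg.inv(np.array(p["K"]))@np.array([u,v,1.0]); return np.array(p["xyz"],float),d
def onz(p,u,v,z):
    o,d=ray(p,u,v); return (o+d*(z-o[2])/d[2])
def proj(p,X):
    c=rot(p["attitude"]).T@(np.array(X,float)-np.array(p["xyz"])); q=np.array(p["K"])@c; return q[:2]/q[2]
E
python3 - <<'E'
from h import *
o=robot.get_obs(); print(o["t"],o["ee_pos"],o["tool_rot"],o["width"])
for n in("top","scene"):
    p=robot.camera_params(n); print(n,np.array(p["K"]).tolist(),p["xyz"],p["attitude"])
    im=robot.camera(n); cv2.imwrite(f"pics/{n}0.png",im); cv2.imwrite(f"pics/{n}0b.png",cv2.resize(im,(800,600),interpolation=cv2.INTER_CUBIC))
E
```

```text
0.0 [ 0.15559778 -0.60482308  0.2305463 ] [ 9.92084783e-01  1.25567846e-01 -8.16833199e-05 -7.01767459e-04] 1.0001371990961092
top [[426.6699521742875, 0.0, 253.87182441224655], [0.0, 426.6699521742875, 195.29387558143986], [0.0, 0.0, 1.0]] [0.28521004 0.00798182 1.56895776] [-0.6984291   0.71121198 -0.04877424  0.06320899]
scene [[435.0069256427474, 0.0, 261.7892996838545], [0.0, 435.0069256427474, 193.8177134392484], [0.0, 0.0, 1.0]] [1.30008016 0.45099176 0.86622912] [ 0.46726772  0.78494258 -0.35279845 -0.20263088]
```

View pics/top0b.png

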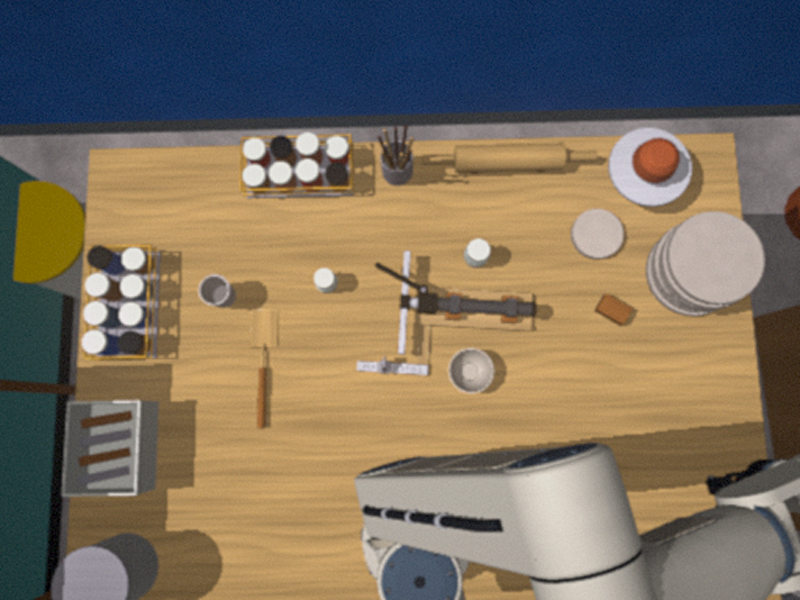

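View pics/scene0b.png

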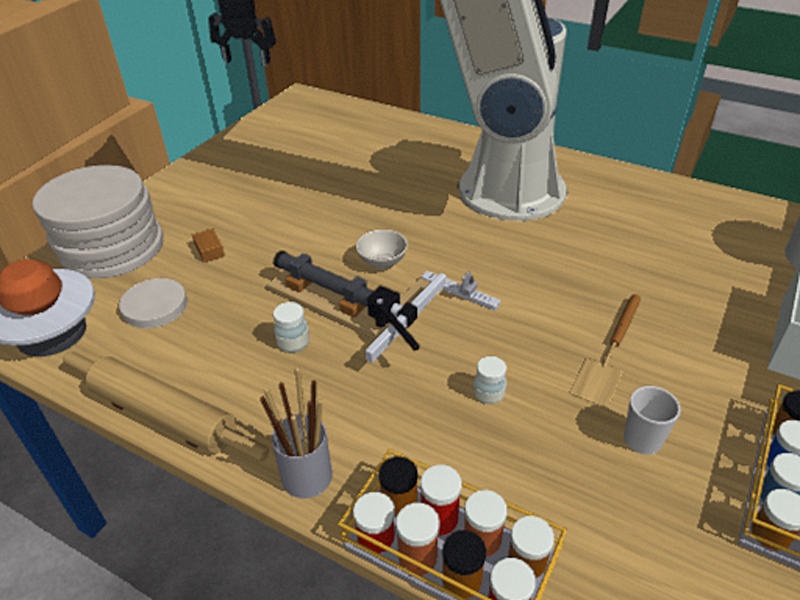

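The top view (800 px scale) shows the bar from (406,252) to (402,352), the lever running (425,290) to (377,264), the pointer block near (390,367) and the collar near (428,301). The leg pulls out to image left, which is world +y, and the pointer is on the robot's side. Next I'll compute rough positions.

Run:
```python
from h import *
p=robot.camera_params("top"); s=.64
for n,u,v,z in[("bar far",406,252,.06),("bar near",402,352,.06),("collar",428,301,.071),("tube end",535,309,.064),("lever end",378,265,.079),("ptr",388,362,.06),("jarb",324,279,.065),("bowl",471,370,.045),("jara",478,250,.075)]:
    print(n,onz(p,u*s,v*s,z).round(3))
p=robot.camera_params("wrist");o=robot.get_obs()
T=rot(o["tool_rot"]);print(T.round(3).tolist(),(T.T@(np.array(p["xyz"])-o["ee_pos"])).round(3),(T.T@rot(p["attitude"])).round(3).tolist(),np.array(p["K"]).round(1).tolist())
a=cv2.imread("pics/top0.png")[150:250,210:350];a=cv2.resize(a,None,fx=5.5,fy=5.5,interpolation=cv2.INTER_CUBIC);cv2.imwrite("pics/tc.png",a)
```

```text
bar far [0.651 0.013 0.06 ]
bar near [0.419 0.027 0.06 ]
collar [ 0.533 -0.035  0.071]
tube end [ 0.511 -0.278  0.064]
lever end [0.618 0.078 0.079]
ptr [0.397 0.059 0.06 ]
jarb [0.59  0.203 0.065]
bowl [ 0.376 -0.129  0.045]
jara [ 0.649 -0.152  0.075]
[[0.968, 0.249, -0.0], [0.249, -0.968, 0.001], [-0.0, -0.001, -1.0]] [ 0.074  0.    -0.143] [[0.002, -0.956, -0.293], [1.0, 0.002, -0.0], [0.001, -0.293, 0.956]] [[322.6, 0.0, 251.4], [0.0, 322.6, 192.0], [0.0, 0.0, 1.0]]
```

View pics/tc.png

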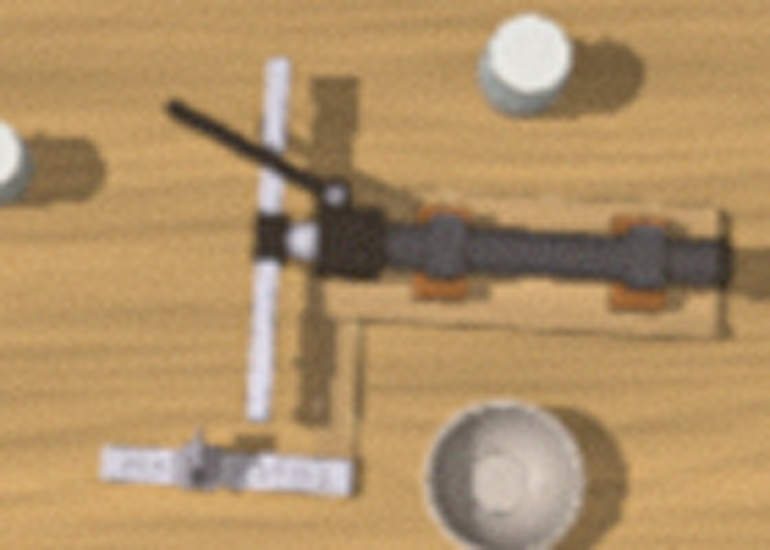

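The zoomed view shows the pointer tip near crop (199,432), the bar ends near (260,419) and (278,58), and the lever open with its pin near (337,193). I'll move to a hover pose for a closer look with the wrist camera.

Request:
{"api": "play_rows", "payload": {
  "moves": [
    [0.825,-0.905,0,0.1,50],
    [0.825,-0.905,0,0.1,50],
    [0.825,-0.905,0,0.1,50],
    [0.825,-0.905,0,0.1,50],
    [0.825,-0.905,0,0.1,50],
    [0.825,-0.905,0,0.1,50],
    [0.825,-0.905,0,0.1,50],
    [0.825,-0.905,0,0.1,50],
    [0.825,-0.905,0,0.1,50]
  ],
  "squeeze": 30
}}

```text
t: 1.0
ee_pos: [0.3284, -0.2786, 0.2312]
tool_rot: [1.0, -0.03, 0.0, -0.0]
force: [-0.1, 0.6, 0.3]
width: 0.586
gripper_force: 0.0
```

Request:
{"api": "play_rows", "payload": {
  "moves": [
    [0.5,-1,0,0,50],
    [0.5,-1,0,0,50],
    [0.5,-1,0,0,50],
    [0.5,-1,0,0,50],
    [0.5,-1,0,0,50],
    [0.5,-1,0,0,50],
    [0.5,-1,0,0,50],
    [0.5,-1,0,0,50],
    [0.5,-1,0,0,50]
  ]
}}

```text
t: 1.9
ee_pos: [0.4962, 0.009, 0.2308]
tool_rot: [1.0, -0.031, -0.001, 0.0]
force: [-0.7, -0.9, 0.5]
width: 0.584
gripper_force: 0.0
```

Run:
```python
from h import *
o=robot.get_obs(); print(o["t"],o["ee_pos"],o["tool_rot"],o["width"])
p=robot.camera_params("wrist"); im=robot.camera("wrist"); cv2.imwrite("pics/w1.png",im); cv2.imwrite("pics/w1b.png",cv2.resize(im,(800,600),interpolation=cv2.INTER_CUBIC))
np.savez("w1.npz",K=p["K"],xyz=p["xyz"],attitude=p["attitude"])
```

```text
1.9 [0.4962335  0.00898275 0.23078237] [ 9.99534072e-01 -3.05161908e-02 -5.56983294e-04  3.00875785e-04] 0.5840140052656125
```

View pics/w1b.png

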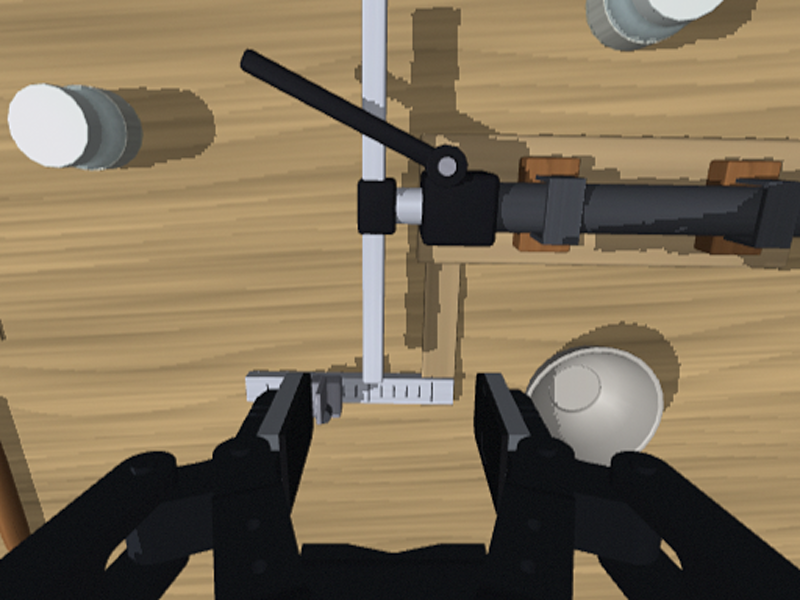

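The wrist view shows the bar vertical at about u=373, the pin at (447,166), the lever end at (245,58) and the bar's near end at (373,383). The left finger partly hides the pointer near (325,385). I'll shift for a clear view of it.

Request:
{"api": "play_rows", "payload": {
  "moves": [
    [-0.2,-0.14,0,0,50],
    [-0.2,-0.14,0,0,50],
    [-0.2,-0.14,0,0,50]
  ]
}}

```text
t: 2.25
ee_pos: [0.4362, 0.0545, 0.231]
tool_rot: [1.0, -0.031, -0.001, 0.0]
force: [-0.4, -0.7, 0.1]
width: 0.585
gripper_force: 0.0
```

Run:
```python
from h import *
q=dict(np.load("w1.npz")); s=.64
for n,u,v,z in[("pin",447,166,.085),("levend",245,58,.079),("barL top",362,20,.06),("barR top",386,20,.06),("barL near",363,383,.06),("barR near",383,383,.06),("tubeTop",720,187,.064),("tubeBot",720,234,.064),("collarT",425,172,.071),("collarB",425,245,.071),("collarR",495,246,.071)]:
    print(n,onz(q,u*s,v*s,z).round(4))
o=robot.get_obs(); print(o["t"],o["ee_pos"],o["tool_rot"])
p=robot.camera_params("wrist"); im=robot.camera("wrist"); cv2.imwrite("pics/w2.png",im); cv2.imwrite("pics/w2b.png",cv2.resize(im,(800,600),interpolation=cv2.INTER_CUBIC))
np.savez("w2.npz",K=p["K"],xyz=p["xyz"],attitude=p["attitude"])
```

```text
pin [ 0.5575 -0.0252  0.085 ]
levend [0.6193 0.0801 0.079 ]
barL top [0.6377 0.0172 0.06  ]
barR top [0.637  0.0039 0.06  ]
barL near [0.4158 0.0338 0.06  ]
barR near [0.415  0.0201 0.06  ]
tubeTop [ 0.5346 -0.191   0.064 ]
tubeBot [ 0.5059 -0.1947  0.064 ]
collarT [ 0.5543 -0.0138  0.071 ]
collarB [ 0.5112 -0.012   0.071 ]
collarR [ 0.5081 -0.0545  0.071 ]
2.25 [0.43619599 0.05453496 0.23101252] [ 9.99505543e-01 -3.14310368e-02 -8.70030069e-04  5.30038784e-05]
```

View pics/w2b.png

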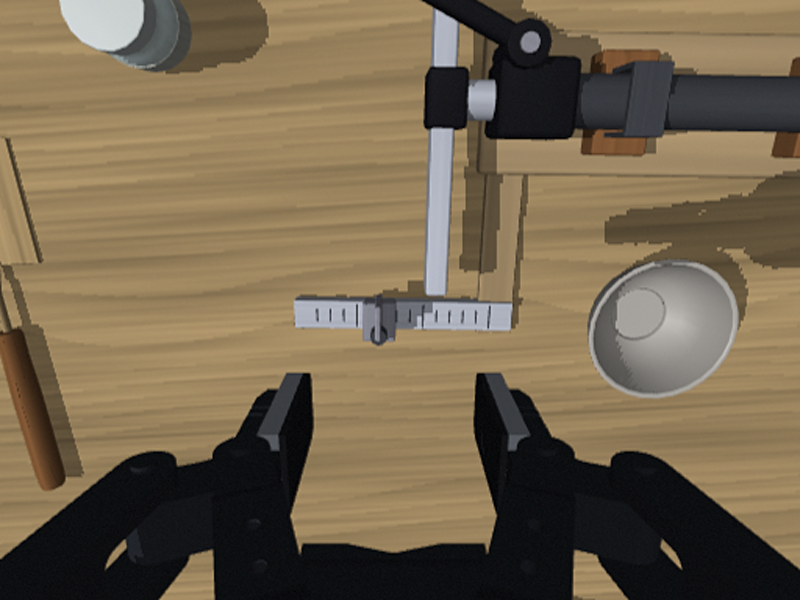

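The pointer is now clear near (378,298), and the bar end is at (436,294). I'll zoom in on both.

Run:
```python
import cv2
a=cv2.imread("pics/w2.png")[170:230,215:295];cv2.imwrite("pics/w2c.png",cv2.resize(a,None,fx=10,fy=10,interpolation=cv2.INTER_CUBIC))
```

```text
(no output)
```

View pics/w2c.png

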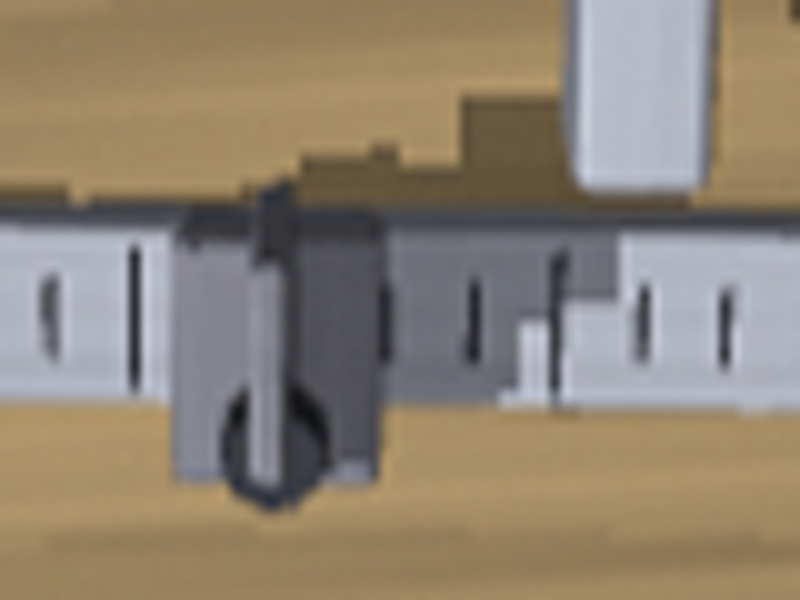

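Run:
```python
from h import *
q=dict(np.load("w2.npz"))
f=lambda u,v,z:onz(q,215+u/10-.05,170+v/10-.05,z)
bn=(f(577,185,.06)+f(708,185,.06))/2
bars=[f(577,185,.06),f(708,185,.06)]
q1=dict(np.load("w1.npz"));s=.64
bf=(onz(q1,362*s,20*s,.06)+onz(q1,386*s,20*s,.06))/2
bn1=(onz(q1,363*s,383*s,.06)+onz(q1,383*s,383*s,.06))/2
d=(bn1-bf);d/=np.linalg.norm(d);print("bar dir",d,np.degrees(np.arctan2(-d[1],-d[0])))
pin=onz(q1,447*s,166*s,.082);te=(onz(q1,720*s,187*s,.06)+onz(q1,720*s,234*s,.06))/2
ey=d; ex=np.array([ey[1],-ey[0],0]);print("ex",ex,"bar w",(bars[0]-bars[1])@ex)
for n,z,u,v in[("tiptop",.06,267,262),("tip48",.048,272,225),("tiplow",.04,275,190)]:
    t=f(u,v,z);print(n,t.round(4),"dx",((t-bn)@ex).round(4),"dy",((t-bn)@ey).round(4))
C=bn-.12*ey-.03*ex;C[2]=0;print("bn",bn,bn1,"cradle",C,"pin in cradle",ex@(pin-C),ey@(pin-C))
le=onz(q1,245*s,58*s,.079);l=le-pin;print("lever",np.arctan2(-(l@ey),l@ex),np.hypot(*l[:2]))
print("tube end in cradle y",(te-C)@ey,(te-C)@ex)
for y in(-.1,-.105):print(y,"grip",C+.03*ex+y*ey)
```

```text
bar dir [-0.99730068  0.07342584  0.        ] -4.2107803326042115
ex [0.07342584 0.99730068 0.        ] bar w 0.013296875975321785
tiptop [0.41   0.0657 0.06  ] dx 0.0381 dy 0.0087
tip48 [0.4102 0.0655 0.048 ] dx 0.0379 dy 0.0084
tiplow [0.4117 0.0653 0.04  ] dx 0.0378 dy 0.007
bn [0.41584815 0.02707391 0.06      ] [0.41535931 0.02692041 0.06      ] cradle [ 0.53332145 -0.01165621  0.        ] pin in cradle -0.012072874762301735 -0.025019265919152427
lever 0.4568834133621953 0.12245702518913563
tube end in cradle y 0.00020927560823632782 -0.18425193694610606
-0.1 grip [0.6352543  0.01092022 0.        ]
-0.105 grip [0.6402408  0.01055309 0.        ]
```

All measurements agree with the given sizes:
- Pin at (-12, -25) mm in the cradle frame.
- Bar 13.3 mm wide.
- Tip 8.4 mm clear of the bar's end.
- Pull needed 38 mm.
- Lever at 0.457 rad.

I'll grip at y = -102 mm along the bar.

Request:
{"api": "play_rows", "payload": {
  "moves": [
    [0.677,0.103,0.2,0.003,50],
    [0.677,0.103,0.2,0.003,50],
    [0.677,0.103,0.2,0.003,50],
    [0.677,0.103,0.2,0.003,50],
    [0.677,0.103,0.35,0.003,50],
    [0.677,0.103,0.45,0.003,50],
    [0.677,0.103,0.45,0.003,50]
  ]
}}

```text
t: 3.0
ee_pos: [0.6372, 0.0092, 0.0912]
tool_rot: [0.999, -0.037, -0.004, 0.0]
force: [-0.3, 0.1, -0.0]
width: 0.585
gripper_force: 0.0
```

Run:
```python
from h import *
o=robot.get_obs();T=rot(o["tool_rot"]);print(T.round(4).tolist(),o["ee_pos"])
print(T.T@(np.array([.637,.0108,.029])-o["ee_pos"])/.3)
```

```text
[[0.9973, -0.0737, -0.0081], [-0.0737, -0.9973, -0.0005], [-0.008, 0.0011, -1.0]] [0.63715598 0.00918414 0.09123686]
[ 0.00075366 -0.00555955  0.20745092]
```

Request:
{"api": "play_rows", "payload": {
  "moves": [
    [0,-0.005,0.1,0,50],
    [0,-0.005,0.21,0,50],
    [0,-0.005,0.21,0,50],
    [0,-0.005,0.21,0,50]
  ]
}}

```text
t: 3.4
ee_pos: [0.6405, 0.0123, 0.0348]
tool_rot: [0.999, -0.036, 0.0, 0.0]
force: [0.2, -0.2, 1.2]
width: 0.587
gripper_force: 0.0
```

Run:
```python
from h import *
o=robot.get_obs();T=rot(o["tool_rot"]);print(T.round(4).tolist(),o["ee_pos"],o["force"])
print(T.T@(np.array([.637,.0108,.029])-o["ee_pos"])/.3)
im=robot.camera("wrist"); cv2.imwrite("pics/w3b.png",cv2.resize(im,(800,600),interpolation=cv2.INTER_CUBIC))
```

```text
[[0.9974, -0.0723, 0.0007], [-0.0723, -0.9974, -0.0001], [0.0007, 0.0001, -1.0]] [0.64047878 0.01225636 0.03482207] [ 0.15409305 -0.19581178  1.18814072]
[-0.01122864  0.00567882  0.0193992 ]
```

View pics/w3b.png

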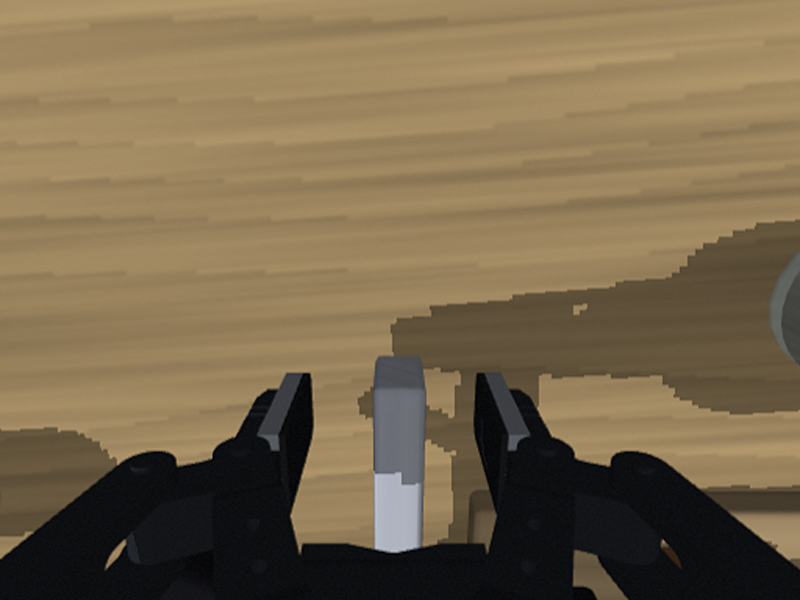

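The bar stands centred between the fingers (u about 398, fingers at 305 and 485), and its end shows just past the pads. I'll make a small correction and close.

Request:
{"api": "play_rows", "payload": {
  "moves": [
    [-0.01,0,0.015,0,50],
    [-0.01,0,0.015,0,0],
    [-0.01,0,0.015,0,0],
    [-0.01,0,0.015,0,0],
    [-0.01,0,0.015,0,0],
    [-0.01,0,0.015,0,0],
    [-0.01,0,0.015,0,0],
    [-0.01,0,0.015,0,0]
  ],
  "squeeze": 30
}}

```text
t: 4.25
ee_pos: [0.6371, 0.0131, 0.0296]
tool_rot: [0.999, -0.036, 0.0, 0.0]
force: [-1.8, -1.1, 6.1]
width: 0.159
gripper_force: 33.9
```

Request:
{"api": "play_rows", "payload": {
  "moves": [
    [0,-0.03,0,0,0],
    [0,-0.06,0,0,0],
    [0,-0.09,0,0,0],
    [0,-0.115,0,0,0],
    [0,-0.127,0,0,0],
    [0,-0.127,0,0,0],
    [0,-0.127,0,0,0],
    [0,-0.127,0,0,0]
  ]
}}

```text
t: 5.05
ee_pos: [0.64, 0.0511, 0.0296]
tool_rot: [0.999, -0.036, 0.0, 0.0]
force: [-1.3, -2.3, 6.4]
width: 0.159
gripper_force: 33.8
```

Run:
```python
from h import *
o=robot.get_obs();print(o["t"],o["ee_pos"],o["force"],o["gripper_force"])
np.save("tcp.npy",o["ee_pos"])
for n in("top","scene"):
    cv2.imwrite(f"pics/{n}1.png",robot.camera(n))
a=cv2.imread("pics/top1.png")[150:250,210:310];b=cv2.imread("pics/scene1.png")[150:250,220:330]
a=cv2.resize(a,None,fx=4,fy=4,interpolation=cv2.INTER_CUBIC);b=cv2.resize(b,None,fx=3.6,fy=4,interpolation=cv2.INTER_CUBIC);cv2.imwrite("pics/c1.png",np.hstack([a,b]))
```

```text
5.05 [0.64003503 0.05107994 0.02958096] [-1.26157863 -2.30689171  6.38016017] 33.834675550460815
```

View pics/c1.png

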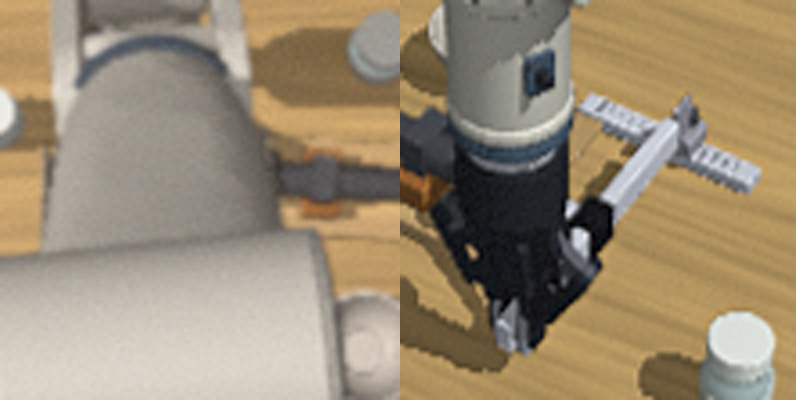

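Run:
```python
from h import *
p=robot.camera_params("scene");im=cv2.imread("pics/scene1.png")
ex=np.array([.0734,.9973,0]);ey=np.array([-.9973,.0734,0]);C=np.array([.5333,-.0117,0])
x0,y0,k=360,160,12
a=cv2.resize(im[y0:y0+45,x0:x0+60],None,fx=k,fy=k,interpolation=cv2.INTER_CUBIC)
def dot(X,c):
    u=proj(p,X);cv2.circle(a,tuple(int(round(w)) for w in((u[0]-x0+.5)*k,(u[1]-y0+.5)*k)),3,c,-1)
x0,y0=290,150; im2=im[y0:y0+50,x0:x0+65];a=cv2.resize(im2,None,fx=k,fy=k,interpolation=cv2.INTER_CUBIC)
for dx in(-.007,.007):
  for y in(.12,.06):dot(C+(.068+dx)*ex+y*ey+[0,0,.06],(0,0,255))
dot(C+.068*ex+.128*ey+[0,0,.06],(0,255,0))
cv2.imwrite("pics/s1c.png",a)
```

```text
(no output)
```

View pics/s1c.png

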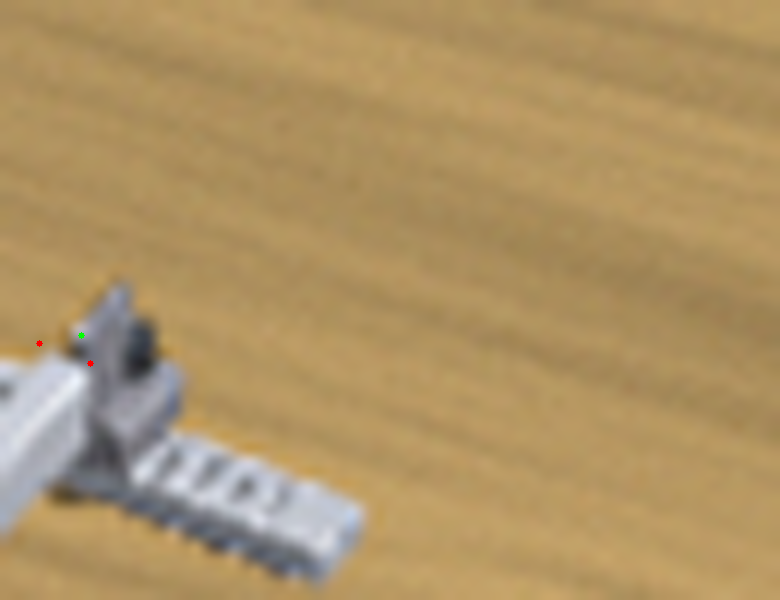

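The bar's end corners (45,355) and (92,375) sit within about 1 px of the prediction for the mark, and the tip lines up with the middle of the bar. I'll start the sweep.

Request:
{"api": "play_rows", "payload": {
  "moves": [
    [0,0,0,0,0],
    [-0.02,0,0,0,0],
    [-0.04,0,0,0,0],
    [-0.06,0,0,0,0],
    [-0.08,0,0,0,0],
    [-0.1,0,0,0,0],
    [-0.12,0,0,0,0],
    [-0.14,0,0,0,0],
    [-0.14,0,0,0,0]
  ],
  "squeeze": 22
}}

```text
t: 6.05
ee_pos: [0.6142, 0.0544, 0.0347]
tool_rot: [0.999, -0.036, 0.016, -0.001]
force: [38.6, -6.8, -0.5]
width: 0.158
gripper_force: 27.0
```

Run:
```python
from h import *
o=robot.get_obs();ex=np.array([.0734,.9973,0]);ey=np.array([-.9973,.0734,0]);C=np.array([.5333,-.0117,0]);d=o["ee_pos"]-C
print(d@ex,d@ey,o["force"],o["wrist_torque"],(np.load("tcp.npy")-C)@ex,rot(o["tool_rot"]).round(4)[:,0])
```

```text
0.07180706242570517 -0.0757907953223737 [38.58743089 -6.75880512 -0.46903037] [-0.91274357 -5.81236926 -0.23240991] 0.07044478551904164 [ 0.9969 -0.0715  0.0327]
```

Request:
{"api": "play_rows", "payload": {
  "moves": [
    [0,0,0,0,0],
    [0,0,0,0,0],
    [-0.015,0,0,0,0],
    [-0.03,0,0,0,0],
    [-0.03,0,0,0,0]
  ],
  "squeeze": 20
}}

```text
t: 6.55
ee_pos: [0.6058, 0.0551, 0.0349]
tool_rot: [0.999, -0.036, 0.017, -0.001]
force: [38.8, -5.4, 0.2]
width: 0.159
gripper_force: 27.3
```

```bash
cat > st.py <<'E'
from h import *
o=robot.get_obs();ex=np.array([.0734,.9973,0]);ey=np.array([-.9973,.0734,0]);C=np.array([.5333,-.0117,0]);d=o["ee_pos"]-C
T=rot(o["tool_rot"]);g=d-.019*T[:,2]
print(o["t"],"tcp",d@ex,d@ey,"grasp",g@ex,g@ey,g[2],o["force"],o["wrist_torque"],T.round(4)[:,0])
E
python3 st.py
```

```text
6.55 tcp 0.0719071048950565 -0.06744952912878431 grasp 0.07183446875260201 -0.06680909832043865 0.05388006531441389 [38.77171676 -5.40351029  0.18007213] [-1.03942039 -5.93444143 -0.27887469] [ 0.9969 -0.0715  0.0337]
```

Request:
{"api": "play_rows", "payload": {
  "moves": [
    [-0.015,0.002,0,0,0],
    [-0.03,0.004,0,0,0],
    [-0.045,0.004,0,0,0],
    [-0.06,0.004,0,0,0],
    [-0.07,0.004,0,0,0],
    [-0.07,0.004,0,0,0]
  ]
}}

```text
t: 7.15
ee_pos: [0.5851, 0.0556, 0.0349]
tool_rot: [0.999, -0.036, 0.017, -0.001]
force: [39.1, -6.2, 1.7]
width: 0.156
gripper_force: 27.5
```

```bash
python3 st.py
```

```text
7.15 tcp 0.07092303144729388 -0.046767659510464875 grasp 0.07084414041779152 -0.046122117408549976 0.05389892860611421 [39.10614683 -6.1654611   1.67727072] [-0.96520623 -5.8894197  -0.26992156] [ 0.9969 -0.0715  0.034 ]
```

Request:
{"api": "play_rows", "payload": {
  "moves": [
    [-0.006,0,0,0,0],
    [-0.012,0,0,0,0],
    [-0.012,0,0,0,0]
  ]
}}

```text
t: 7.45
ee_pos: [0.5847, 0.0557, 0.0351]
tool_rot: [0.999, -0.036, 0.02, -0.002]
force: [50.5, -7.1, -9.3]
width: 0.154
gripper_force: 26.0
```

```bash
python3 st.py
python3 - <<'E'
from h import *
im=robot.camera("scene");cv2.imwrite("pics/scene2.png",im)
a=cv2.resize(im[140:250,200:347],None,fx=5.4,fy=5.4,interpolation=cv2.INTER_CUBIC)
cv2.imwrite("pics/s2c.png",a)
E
```

```text
7.45 tcp 0.07097462246845794 -0.04628305931690902 grasp 0.0708877888711229 -0.04553133064024837 0.05404538457323043 [50.52397136 -7.06275926 -9.26938081] [-1.28194281 -7.16185645 -0.26970435] [ 0.9967 -0.0713  0.0396]
```

View pics/s2c.png

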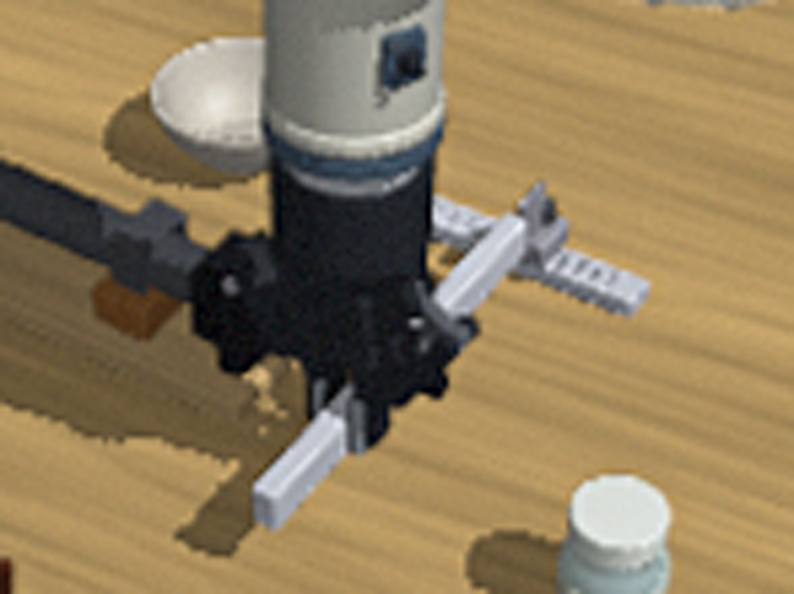

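The picture shows the bar still in line with the pointer near (535,215) and the lever under the gripper beside the collar. The force rose 11 N with almost no travel, so the lever is against its stop. I'll hold briefly, then hand in.

Request:
{"api": "play_rows", "payload": {
  "moves": [
    [-0.004,0,0,0,0],
    [-0.004,0,0,0,0],
    [-0.004,0,0,0,0],
    [-0.004,0,0,0,0]
  ]
}}

```text
t: 7.9
ee_pos: [0.5845, 0.0557, 0.0351]
tool_rot: [0.999, -0.036, 0.021, -0.002]
force: [53.9, -8.3, -11.4]
width: 0.158
gripper_force: 25.6
```

```bash
python3 st.py; python3 -c "
from station import robot
print(robot.close_job())"
```

```text
7.9 tcp 0.07100068229376709 -0.04614289743161524 grasp 0.0709109973581576 -0.04535990730389167 0.054085699278281094 [ 53.90581792  -8.300622   -11.40763025] [-1.38747081 -7.60715145 -0.20056139] [ 0.9966 -0.0712  0.0412]
the job is handed in; nothing more can be done
None
```

I handed the job in at 7.9 s with the leg drawn out about 38 mm to the pointer mark, the cam lever pressed against its stop and the foot still gripped; the hand-in returned no verdict, and I judged the lever shut from the force rise because the gripper hid it.

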